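Release the drill-bit case by its hidden notch

ROBOT

A 6-joint arm with a two-finger parallel gripper is mounted at the origin on a cart in front of the work surface, level with it; the furniture and walls round the work are solid. World frame = base frame: x ahead of the robot, y to its left, z up, the work surface at z = 0. Lengths are in m, angles in rad, forces in N, time in s.
With the tool pointing down it reaches from about 0.25 to 0.775 m from the base axis. Payload 4 kg.
Tool frame: the origin (TCP) lies on the centre line of the jaws, within the pads' length; the fingertips stand 8 mm ahead of it and the grasp point (between the pads) lies 11 mm behind it; z points along the fingers, y is the direction in which the jaws open and shut (so a half turn about z gives the same grasp; the last joint's range is limited). The gripper opens to 94 mm and grips with 3 to 60 N. Pads are 16 mm wide; open, the fingers measure 119 mm over their backs; the gripper's body (75 mm by 177 mm) begins 78 mm behind the grasp point.
Start: joints at [-1.222, 0.087, 1.371, -0, 1.684, -0.103], TCP at [0.24, -0.495, 0.184] pointing down, gripper open.
Joint ranges: [-3.1, 3.1], [-0.76, 2.03], [0.27, 2.55], [-1.08, 4.22], [0.17, 2.65], [-2.57, 2.57]. Speed limits (rad/s): [2.79, 2.79, 3.14, 3.14, 3.14, 3.14].

INTERFACE

Orientations are given as [roll, pitch, yaw] about the fixed x, y, z axes, in that order (R = Rz(yaw) Ry(pitch) Rx(roll)).
In Python, from bench import robot gives the robot as it stands.
- The arm moves only by the shell command python3 -m crank 'ROWS' [OPENING]. ROWS is JSON, a list of rows, each a list of 4 numbers: the shift along the tool's x, y, z scaled (see below), then the turn about the tool's z scaled (see below). A call has exactly 10 rows; each row shifts and turns the commanded pose from where the row before left it, along the tool's axes as they then stand; what a row does not reach is not made up. The controller multiplies each number of a shift by 0.2 m and each number of a turn by pi/2 rad. A row lasts 1/8 s, in which the tool goes at most 62.5 mm and 10.7 degrees, less where a joint would pass 70% of its speed; a pose out of reach is approached as far as the arm can. A call with a number of a shift or a turn outside -1 to 1 is refused whole. A call with a gripper value outside its range is refused whole. OPENING is the gripper command: -1 is fully open, 1 is shut, values between are in proportion, set as the call begins (- or left out, the last holds). The fingers move at their own pace and stop on an object; the grip force is fixed at half the most. Time passes only in rows, so rows that do not move let the fingers close, or fill a call up. It gives the time, the measured TCP pose, the force and the opening at its end, in the units of the state.
- robot.get_obs(): the state, without advancing time (a new reading comes with each control period).
- robot.snapshot(name): name is "scene" or "top" or "wrist"; returns (picture, depth): 420x560x3 uint8, red, green, blue; 420x560 float32, m along the optical axis (not along the pixel's ray), 0 where there is no reading.
- robot.camera_params(name): a dict with "fx", "fy", "cx", "cy" (pixels), "distortion" ([k1, k2, p1, p2, k3] as OpenCV has them; the pictures are not rectified), "world_from_camera" (4x4, takes a point from camera to world coordinates). Camera axes: x right, y down, z forward; pixel columns grow to the right and rows downward; lengths in m; the calibration is good to about 2 mm. A picture is of the moment at which its call begins: read the wrist's pose just before it. camera_params takes no time and is no camera call; for the wrist camera it gives the pose at the moment of the call.
- robot.close_job(): hands the job in, once; it reports no verdict.
The state is a dict: "time": time; "joint_positions": joint angles; "qvel": joint speeds; "joint_torque": joint torques, N m; "tool_pos": TCP position; "ee_rot": TCP orientation; "wrist_force": force on the tool from outside, world axes, zero at the start; "wrist_torque": the same for the moment, N m; "width": finger opening in m.
Only numpy, scipy, OpenCV 4.12 (cv2) and the standard library are available. Lean on these libraries where they do the work, as an engineer would, in place of code of your own. Each camera call takes 0.05 s, during which the arm holds its last target.

TASK

Open the catch of the low wooden drill-bit case. Its release is hidden in a notch somewhere along the dark steel ledge on the far side of the case: set a fingertip lightly on one end of the ledge, sweep it along until it drops into the notch, and press the key inside the notch all the way down so that the lid springs ajar, then take the hand away. Do not lift, pinch or pry anything, do not force the lid, press gently, and leave the sanding block and the wooden offcut beside the case where they are.

Things in the scene. Friction and masses are not known exactly. Their poses are not given: they have to be found in the camera images.
- bit_case: Wooden case screwed to the bench, 126 x 280 x 65 mm (x, y, height with lid). Origin: centre of its underside; y along its length, x from its hinged front (robot side) to the far side, z up. The dark steel ledge along the far edge covers x 27 to 63, y -100 to 100 mm, its flat top 40 mm above the bench. Case wall (x < 27) and end cheeks (y beyond 100) stand 6 mm above the ledge; far side open.
- ledge_left (a point): Point on the ledge top, middle of its solid left (+y) end: case x = 45, y = 80 mm, 40 mm above the bench. The outer 39 mm at each end of the ledge (case y 61 to 100 mm either side) are always solid. The one notch, felt but not measured here, lies anywhere between.
- ledge_right (a point): The same at the ledge's right (-y) end: case x = 45, y = -80 mm, 40 mm above the bench. The solid ends stand 0.5 mm proud of the middle; such fine seams mean nothing.
- release_key (a joint): How far the key in the notch is pressed down, m: 0 up (start), 0.008 fully down. Needs about 6 N (10 N is ample), no spring, stays where pushed; moves the lid. Notch: 44 mm long (y), centre anywhere at case y -38 to 38 mm, as deep in x as the ledge and open at the far edge. The key fills it: same dark steel, flat top 5 mm below the ledge top (35 mm above the bench), 36 x 43 mm.
- case_lid: Lid of the case, a wooden board 86 x 276 x 18 mm, its top 65 mm above the bench when shut. Origin on its hinge line along the front edge (case x = -63 mm, 46.5 mm above the bench); its far edge, at case x = 24 mm, rises 10 mm as the key goes down (tilt 0 shut, 0.12 rad with the key fully down). It is moved only by the key's linkage.
- sanding_block: Loose cork sanding block, 61 x 105 x 31 mm, lying beside the right (-y) end of the case; origin at the centre of its underside. Leave it alone.
- offcut: Loose pale wooden offcut, 42 x 85 x 18 mm, lying beside the left (+y) end of the case; origin at the centre of its underside. Leave it alone.

How it is judged:
On the way, in this order (a step that is already met when the one before it is completed fails the run):
1. a fingertip rests on a solid end of the ledge (one of its outer 39 mm) with the key still up (contact force between the fingers and bit_case above 0.4 N and contact force between the fingers and case_lid below 0.1 N and value of joint release_key below 0.001 m), for 0.05 s.
2. the key in the notch is pressed fully down and the lid stands ajar (value of joint release_key above 0.0065 m and angle between case_lid's own z axis and vertical above 0.08 rad), for 0.1 s.
At the end, for the whole second after the job is handed in: The release key stays pressed at least 6.5 of its 8 mm, the lid stands ajar (tilted more than 0.08 rad), and the sanding block and the offcut lie within 20 mm of where they were (all of step 2 and distance of each of sanding_block, offcut from where it was at the start of the episode below 0.02 m); the robot touches nothing.
It fails at once if the lid is pushed or pried (more than 3 N) before the key is down (contact force between the fingers and case_lid above 3 N and value of joint release_key below 0.006 m).
It fails at once if the fingers press on anything with more than 60 N (contact force between the fingers and anything else above 60 N).
It fails at once if the sanding block or the offcut is lifted or moved more than 20 mm (distance of any of sanding_block, offcut from where it was at the start of the episode above 0.02 m).
It also fails if it takes over 48 s, if anything falls off the work surface, if the arm or the gripper's body presses on something with over 40 N, if the wrist force passes 120 N, or if a joint passes its speed limit or range.

## Working session

There is one attempt and no reset: what is moved stays moved. The work goes in short steps, Python scripts to look and compute and a shell command to move; the robot and the scene stay as the last step left them, time stands still between calls to the robot, and variables do not carry over. Pictures are saved under pics/ and viewed, and the job is handed in when it is done.

```bash
mkdir -p pics; ls; python3 - <<'E'
from bench import robot
import cv2,numpy as np
print(robot.get_obs())
for n in ("top","scene"):
    p,d=robot.snapshot(n); cv2.imwrite(f"pics/{n}0.png",p[:,:,::-1]); np.save(f"pics/{n}0.npy",d)
    print(robot.camera_params(n))
E
```

```text
pics
{'time': 0.0, 'joint_positions': array([-1.22206354e+00,  8.79731422e-02,  1.37223798e+00, -3.25964837e-05,
        1.68360958e+00, -1.03113746e-01]), 'qvel': array([-0.00013878,  0.00034433,  0.00067995, -0.00092669, -0.00065636,
        0.00203794]), 'joint_torque': array([ 1.08181721e-03, -3.40176201e+01, -3.02427399e+01,  7.19508086e-02,
        3.30517930e-02, -1.62570095e-04]), 'tool_pos': array([ 0.23991759, -0.49424828,  0.18240259]), 'ee_rot': array([-3.13937310e+00, -1.97110815e-04,  4.51842677e-01]), 'wrist_force': array([0.11618031, 0.00055444, 0.21217831]), 'wrist_torque': array([-0.01921257, -0.02970594, -0.00552396]), 'width': 0.0944658056219846}
{'fx': 458.3051818414947, 'fy': 458.3051818414947, 'cx': 280.8266478081018, 'cy': 216.93182305773627, 'distortion': array([-0.00919376,  0.        ,  0.        ,  0.        ,  0.        ]), 'world_from_camera': array([[-0.02918642, -0.99796273,  0.05673217,  0.37960256],
       [-0.99956847,  0.02932781,  0.00166093, -0.0047886 ],
       [-0.00332138, -0.05665921, -0.99838805,  1.02962846],
       [ 0.        ,  0.        ,  0.        ,  1.        ]])}
{'fx': 546.5123539121965, 'fy': 546.5123539121965, 'cx': 289.32737845235675, 'cy': 207.7482690146634, 'distortion': array([-0.13399851,  0.        ,  0.        ,  0.        ,  0.        ]), 'world_from_camera': array([[-0.9038961 , -0.19464686,  0.38089952, -0.06715234],
       [-0.42766298,  0.42940335, -0.79543519,  1.03755239],
       [-0.00873057, -0.88188739, -0.47137926,  0.66648629],
       [ 0.        ,  0.        ,  0.        ,  1.        ]])}
```

View pics/top0.png

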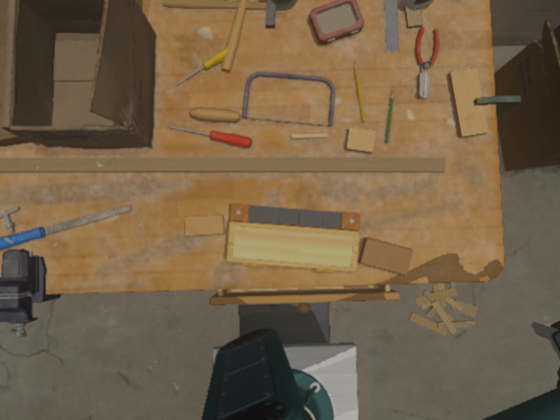

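View pics/scene0.png

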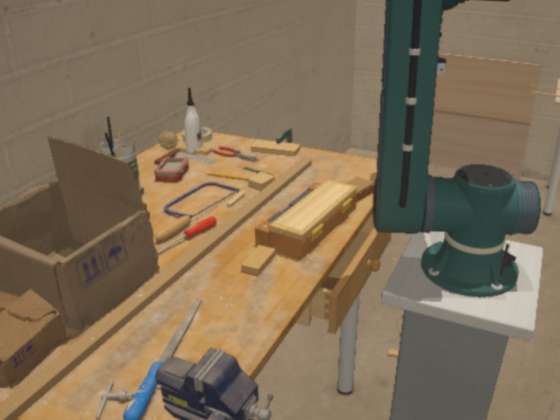

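The top view shows the case at about (228–360, 205–270), with the dark ledge at (248–342, 206–228) on the far side. The offcut is at (204,225) and the sanding block at (386,255). I'll enlarge this area.

```bash
python3 - <<'E'
import cv2,numpy as np
p=cv2.imread("pics/top0.png")[195:280,220:370]
cv2.imwrite("pics/crop0.png",cv2.resize(p,None,fx=5,fy=5,interpolation=cv2.INTER_CUBIC))
E
```

```text
(no output)
```

View pics/crop0.png

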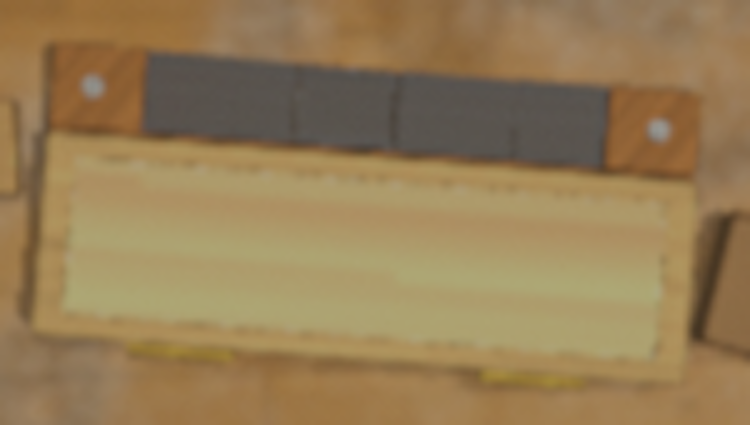

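```bash
cat > h.py <<'E'
import cv2,numpy as np
from bench import robot
def proj(name,uv,z,T=None):
    c=robot.camera_params(name); K=np.array([[c['fx'],0,c['cx']],[0,c['fy'],c['cy']],[0,0,1]])
    n=cv2.undistortPoints(np.array(uv,float).reshape(-1,1,2),K,c['distortion']).reshape(-1,2)
    T=c['world_from_camera'] if T is None else T
    d=np.c_[n,np.ones(len(n))]@T[:3,:3].T; o=T[:3,3]
    return o+d*((z-o[2])/d[:,2])[:,None]
E
python3 - <<'E'
from h import *
f=lambda l:[(220+(a-2)/5,195+(b-2)/5) for a,b in l]
print("ledge FL FR NL NR\n",proj("top",f([(146,52),(607,88),(143,132),(604,168)]),.04))
print("screws\n",proj("top",f([(93,86),(658,130)]),.046))
print("lid FL FR NL NR\n",proj("top",f([(48,130),(696,180),(32,332),(684,382)]),.065))
L=proj("top",f([(146,52),(607,88),(143,132),(604,168)]),.04)
l=(L[0]+L[2])/2;r=(L[1]+L[3])/2;e=(l-r)/np.linalg.norm(l-r)
c=(l+r)/2; print("len",np.linalg.norm(l-r),"c",c,"yaw",np.arctan2(-e[0],e[1]))
for u in(297,393,515): print((proj("top",f([(u,105)]),.04)[0]-c)@e)
d=np.load("pics/top0.npy")
C=robot.camera_params("top")
K=np.array([[C['fx'],0,C['cx']],[0,C['fy'],C['cy']],[0,0,1]]);T=C['world_from_camera']
ys=[];
for u in range(246,346,3):
    v=int(round(195+(92+(220+0*u-220)+ (u-249)*5*36/461)/5))
    n=cv2.undistortPoints(np.array([[[u,v]]],float),K,C['distortion'])[0,0]
    P=T[:3,:3]@(np.r_[n,1]*d[v,u])+T[:3,3]; ys.append((u,round((P-c)@e*1e3),round(P[2]*1e3,1)))
print(ys)
E
```

```text
ledge FL FR NL NR
 [[ 0.46375765  0.06546217  0.04      ]
 [ 0.4422621  -0.13356966  0.04      ]
 [ 0.42910223  0.06763456  0.04      ]
 [ 0.40769929 -0.13100752  0.04      ]]
screws
 [[ 0.44924681  0.08821426  0.046     ]
 [ 0.42316655 -0.15402574  0.046     ]]
lid FL FR NL NR
 [[ 0.42987105  0.10583782  0.065     ]
 [ 0.40080542 -0.16632895  0.065     ]
 [ 0.34523042  0.11449697  0.065     ]
 [ 0.31642658 -0.15804218  0.065     ]]
len 0.19999050810402375 c [ 0.43570532 -0.03287011  0.04      ] yaw -0.10745798853316371
0.03373552057084462
-0.0076667986678059154
-0.06027134087703191
[(246, 105, np.float64(48.2)), (249, 99, np.float64(44.2)), (252, 92, np.float64(37.6)), (255, 86, np.float64(37.8)), (258, 79, np.float64(41.6)), (261, 73, np.float64(42.8)), (264, 66, np.float64(37.3)), (267, 60, np.float64(38.7)), (270, 53, np.float64(39.8)), (273, 47, np.float64(41.9)), (276, 40, np.float64(41.6)), (279, 34, np.float64(36.9)), (282, 27, np.float64(35.6)), (285, 21, np.float64(35.0)), (288, 14, np.float64(32.9)), (291, 8, np.float64(34.5)), (294, 1, np.float64(31.6)), (297, -5, np.float64(33.3)), (300, -12, np.float64(37.9)), (303, -19, np.float64(36.9)), (306, -25, np.float64(38.2)), (309, -31, np.float64(42.4)), (312, -38, np.float64(42.0)), (315, -44, np.float64(41.1)), (318, -51, np.float64(39.3)), (321, -57, np.float64(40.5)), (324, -64, np.float64(39.6)), (327, -70, np.float64(42.8)), (330, -77, np.float64(39.4)), (333, -83, np.float64(44.2)), (336, -90, np.float64(42.5)), (339, -96, np.float64(41.1)), (342, -102, np.float64(47.5)), (345, -109, np.float64(45.3))]
```

The ledge comes out 200 mm long, so the measurement is consistent. Its centre is at (0.436, −0.033) with case yaw −0.107. Depth and seams suggest the notch is around case y −8 to 34. Next I'll close the gripper, square it to the case and move over the right end.

```bash
python3 -m crank '[[0,0,0,0.119],[0,0,0,0.119],[0,0,0,0.118],[0.07,-0.2,0,0],[0.07,-0.2,0,0],[0.07,-0.2,0,0],[0.07,-0.2,0,0],[0.07,-0.2,0,0],[0.07,-0.2,0,0],[0.07,-0.2,0,0]]' 1
cat > w.py <<'E'
from h import *
o=robot.get_obs(); p=o['tool_pos']; y=-0.1075; c=np.array([.4357,-.0329])
ex=np.array([np.cos(y),np.sin(y)]);ey=np.array([-np.sin(y),np.cos(y)]);d=p[:2]-c
print("t",round(o['time'],2),"case x,y mm",(45+1e3*d@ex).round(1),(1e3*d@ey).round(1),"tip z mm",round((p[2]-.008)*1e3,1),"rpy",o['ee_rot'].round(3),"F",o['wrist_force'].round(2),"w",o['width'].round(4))
E
python3 w.py
```

```text
time: 1.35
tool_pos: [0.3678, -0.2255, 0.1831]
ee_rot: [-3.141, 0.0, -0.108]
wrist_force: [0.3, 1.4, 0.1]
width: 0.0004Traceback (most recent call last):
  File "w.py", line 4, in <module>
    print("t",round(o['time'],2),"case x,y mm",(45+1e3*d@ex).round(1),(1e3*d@ey).round(1),"tip z mm",round((p[2]-.008)*1e3,1),"rpy",o['ee_rot'].round(3),"F",o['wrist_force'].round(2),"w",o['width'].round(4))
                                                                                                                                                                                           ^^^^^^^^^^^^^^^^
AttributeError: 'float' object has no attribute 'round'
```

```bash
sed -i "s/o\['width'\].round(4)/round(o['width'],4)/" w.py; python3 -m crank '[[0.06,-0.15,0,0],[0.06,-0.15,0,0],[0.06,-0.15,0,0],[0.05,-0.12,0,0],[0,0,0.15,0],[0,0,0.15,0],[0,0,0.12,0],[0,0,0,0],[0,0,0,0],[0,0,0,0]]'; python3 w.py
```

```text
time: 2.6
tool_pos: [0.4264, -0.119, 0.1011]
ee_rot: [3.141, -0.003, -0.107]
wrist_force: [0.1, -0.7, -0.1]
width: 0.0004
t 2.6 case x,y mm 45.0 -86.6 tip z mm 93.1 rpy [ 3.141e+00 -3.000e-03 -1.070e-01] F [ 0.15 -0.7  -0.11] w 0.0004
```

```bash
python3 -m crank '[[0.007,-0.04,0,0],[0,0,0.06,0],[0,0,0.06,0],[0,0,0.06,0],[0,0,0.03,0],[0,0,0,0],[0,0,0,0],[0,0,0,0],[0,0,0,0],[0,0,0,0]]'; python3 w.py; python3 - <<'E'
from h import *
p,d=robot.snapshot("top"); cv2.imwrite("pics/top1.png",cv2.resize(p[180:290,200:380,::-1],None,fx=4,fy=4,interpolation=cv2.INTER_CUBIC))
p,d=robot.snapshot("wrist"); cv2.imwrite("pics/wrist1.png",p[:,:,::-1])
E
```

```text
time: 3.85
tool_pos: [0.4279, -0.1108, 0.0578]
ee_rot: [3.141, -0.0, -0.107]
wrist_force: [-0.6, 0.3, -0.4]
width: 0.0003
t 3.85 case x,y mm 45.6 -78.3 tip z mm 49.8 rpy [ 3.141 -0.    -0.107] F [-0.6   0.33 -0.37] w 0.0003
```

View pics/top1.png

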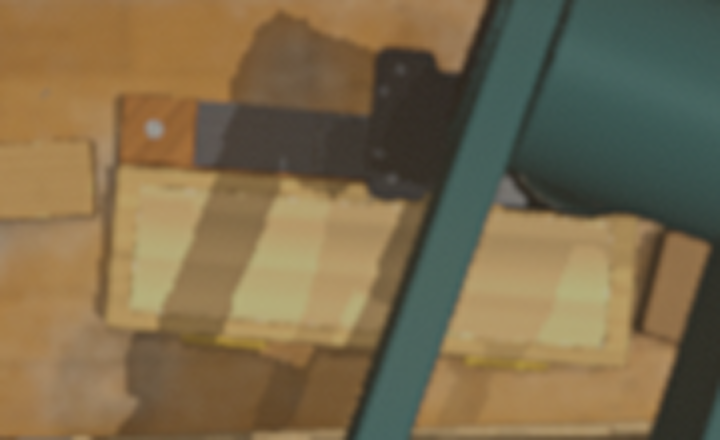

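View pics/wrist1.png

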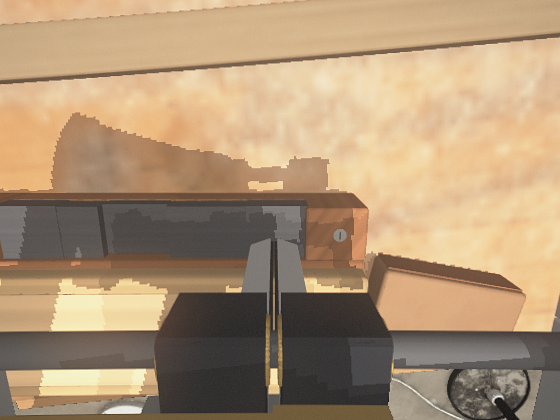

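The wrist view shows the closed fingertips at about (272,240), over the right end of the ledge and left of the cheek edge at column 306. The notch's right edge shows as a dark gap at column 103. I'll lower gently.

```bash
python3 -m crank '[[0,0,0.01,0],[0,0,0.01,0],[0,0,0.01,0],[0,0,0.005,0],[0,0,0,0],[0,0,0,0],[0,0,0,0],[0,0,0,0],[0,0,0,0],[0,0,0,0]]'; python3 w.py
```

```text
time: 5.2
tool_pos: [0.4278, -0.1107, 0.0506]
ee_rot: [3.142, -0.0, -0.107]
wrist_force: [-0.7, -0.4, -0.1]
width: 0.0003
t 5.2 case x,y mm 45.5 -78.2 tip z mm 42.6 rpy [ 3.142 -0.    -0.107] F [-0.65 -0.41 -0.07] w 0.0003
```

```bash
python3 -m crank '[[0,0,0.005,0],[0,0,0.005,0],[0,0,0,0],[0,0,0,0],[0,0,0,0],[0,0,0,0],[0,0,0,0],[0,0,0,0],[0,0,0,0],[0,0,0,0]]'; python3 w.py
```

```text
time: 6.45
tool_pos: [0.4278, -0.1107, 0.0486]
ee_rot: [3.142, -0.0, -0.107]
wrist_force: [0.1, -1.4, 0.2]
width: 0.0005
t 6.45 case x,y mm 45.5 -78.2 tip z mm 40.6 rpy [ 3.142 -0.    -0.107] F [ 0.11 -1.38  0.23] w 0.0005
```

```bash
python3 -m crank '[[0,0,0.005,0],[0,0,0,0],[0,0,0,0],[0,0,0,0],[0,0,0,0],[0,0,0,0],[0,0,0,0],[0,0,0,0],[0,0,0,0],[0,0,0,0]]'; python3 w.py
```

```text
time: 7.7
tool_pos: [0.4278, -0.1108, 0.0476]
ee_rot: [3.142, -0.0, -0.107]
wrist_force: [0.0, 1.0, 0.5]
width: 0.0007
t 7.7 case x,y mm 45.5 -78.3 tip z mm 39.6 rpy [ 3.142 -0.    -0.107] F [0.02 0.99 0.5 ] w 0.0007
```

```bash
python3 -m crank '[[0,0,0.005,0],[0,0,0,0],[0,0,0,0],[0,0,0,0],[0,0,0,0],[0,0,0,0],[0,0,0,0],[0,0,0,0],[0,0,0,0],[0,0,0,0]]'; python3 w.py
```

```text
time: 8.95
tool_pos: [0.4278, -0.1108, 0.0466]
ee_rot: [3.142, -0.0, -0.107]
wrist_force: [-0.5, 1.0, -0.8]
width: 0.0004
t 8.95 case x,y mm 45.5 -78.3 tip z mm 38.6 rpy [ 3.142 -0.    -0.107] F [-0.5   0.97 -0.82] w 0.0004
```

```bash
python3 -m crank '[[0,0,0.004,0],[0,0,0,0],[0,0,0,0],[0,0,0.004,0],[0,0,0,0],[0,0,0,0],[0,0,0,0],[0,0,0,0],[0,0,0,0],[0,0,0,0]]'; python3 w.py; python3 - <<'E'
from h import *
p,d=robot.snapshot("wrist"); cv2.imwrite("pics/wrist2.png",cv2.resize(p[180:300,180:380,::-1],None,fx=4,fy=4,interpolation=cv2.INTER_CUBIC))
E
```

```text
time: 10.2
tool_pos: [0.4278, -0.1107, 0.045]
ee_rot: [3.142, 0.0, -0.107]
wrist_force: [0.4, -0.4, -0.5]
width: 0.0005
t 10.2 case x,y mm 45.5 -78.2 tip z mm 37.0 rpy [ 3.142  0.    -0.107] F [ 0.41 -0.43 -0.46] w 0.0005
```

View pics/wrist2.png

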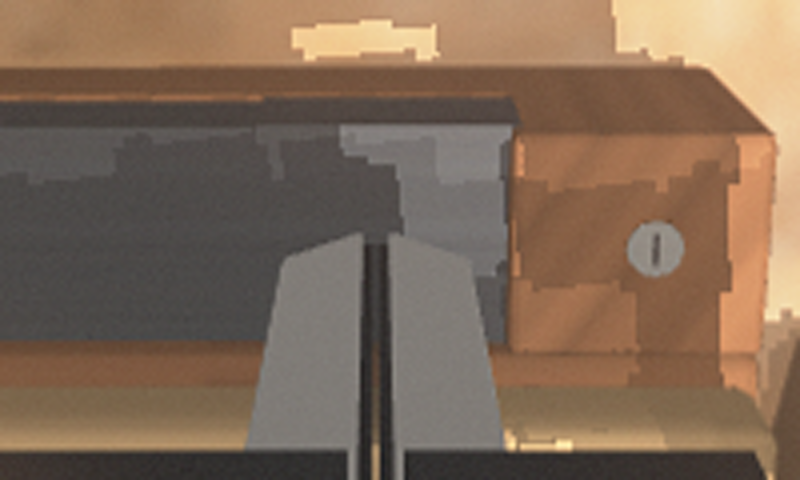

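The fingertips, at about (375,240) in the crop, are over the ledge but not clearly touching yet. I'll continue in small steps.

```bash
python3 -m crank '[[0,0,0.004,0],[0,0,0,0],[0,0,0,0],[0,0,0,0],[0,0,0,0],[0,0,0,0],[0,0,0,0],[0,0,0,0],[0,0,0,0],[0,0,0,0]]'; python3 w.py
```

```text
time: 11.5
tool_pos: [0.4278, -0.1108, 0.0442]
ee_rot: [3.141, -0.0, -0.107]
wrist_force: [0.2, -0.6, -0.6]
width: 0.0005
t 11.5 case x,y mm 45.5 -78.3 tip z mm 36.2 rpy [ 3.141 -0.    -0.107] F [ 0.16 -0.56 -0.57] w 0.0005
```

```bash
python3 -m crank '[[0,0,0.004,0],[0,0,0,0],[0,0,0,0],[0,0,0.003,0],[0,0,0,0],[0,0,0,0],[0,0,0,0],[0,0,0,0],[0,0,0,0],[0,0,0,0]]'; python3 w.py
```

```text
time: 12.75
tool_pos: [0.4278, -0.1108, 0.0428]
ee_rot: [3.142, -0.0, -0.107]
wrist_force: [-0.2, -0.7, -0.2]
width: 0.0005
t 12.75 case x,y mm 45.5 -78.3 tip z mm 34.8 rpy [ 3.142 -0.    -0.107] F [-0.24 -0.66 -0.22] w 0.0005
```

```bash
python3 - <<'E'
from h import *
C=robot.camera_params("wrist");p,d=robot.snapshot("wrist")
np.save("pics/w3.npy",d)
cv2.imwrite("pics/wrist3.png",cv2.resize(p[180:300,180:380,::-1],None,fx=4,fy=4,interpolation=cv2.INTER_CUBIC))
K=np.array([[C['fx'],0,C['cx']],[0,C['fy'],C['cy']],[0,0,1]]);T=C['world_from_camera']
y=-0.1075; c=np.array([.4357,-.0329]);ex=np.array([np.cos(y),np.sin(y)]);ey=np.array([-np.sin(y),np.cos(y)])
def P(u,v,w=2):
    z=np.median(d[v-w:v+w+1,u-w:u+w+1]); n=cv2.undistortPoints(np.array([[[u,v]]],float),K,C['distortion'])[0,0]
    q=T[:3,:3]@(np.r_[n,1]*z)+T[:3,3]; e=q[:2]-c; return (np.array([.045+e@ex,e@ey,q[2]])*1e3).round(1)
for n,u,v in [("ledge",215,220),("ledge",235,225),("ledge R",297,235),("cheek",325,240),("cheek",355,225),("finger l",262,260),("finger r",288,260),("fl low",255,285),("tip l",268,241),("tip r",281,241),("bench",240,120),("bench",450,220),("block",440,290),("notch",80,230),("notch l",30,230),("mid",150,230)]:
    print(n,u,v,P(u,v))
print(T.round(3))
E
```

```text
ledge 215 220 [ 58.4 -41.9  38.7]
ledge 235 225 [ 55.2 -54.   38.7]
ledge R 297 235 [ 48.8 -92.1  38.8]
cheek 325 240 [  47.6 -108.7   44.5]
cheek 355 225 [  57.2 -126.1   44.6]
finger l 262 260 [ 55.7 -72.3  92.4]
finger r 288 260 [ 55.8 -84.4  92.6]
fl low 255 285 [ 55.6 -70.4 116.6]
tip l 268 241 [ 55.6 -74.7  67.5]
tip r 281 241 [ 55.8 -81.7  67.9]
bench 240 120 [116.8 -54.9  -1.6]
bench 450 220 [  46.  -205.9   -1.6]
block 440 290 [   6.1 -189.7   28.6]
notch 80 230 [52.1 40.6 39. ]
notch l 30 230 [52.3 70.2 39.4]
mid 150 230 [50.2  0.1 33.6]
[[-0.107 -0.96  -0.258  0.504]
 [-0.994  0.103  0.029 -0.119]
 [-0.001  0.26  -0.966  0.243]
 [ 0.     0.     0.     1.   ]]
```

View pics/wrist3.png

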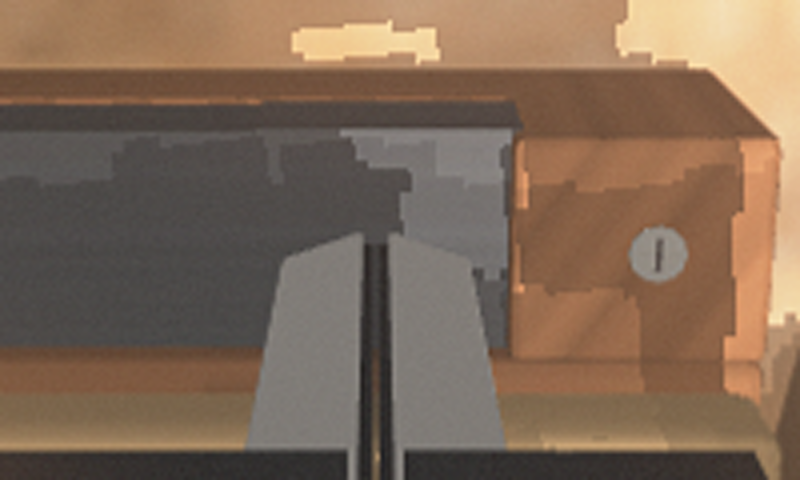

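```bash
python3 - <<'E'
from h import *
C=robot.camera_params("wrist");d=np.load("pics/w3.npy")
K=np.array([[C['fx'],0,C['cx']],[0,C['fy'],C['cy']],[0,0,1]]);T=C['world_from_camera']
y=-0.1075; c=np.array([.4357,-.0329]);ex=np.array([np.cos(y),np.sin(y)]);ey=np.array([-np.sin(y),np.cos(y)])
def P(u,v):
    z=d[v,u]; n=cv2.undistortPoints(np.array([[[u,v]]],float),K,C['distortion'])[0,0]
    q=T[:3,:3]@(np.r_[n,1]*z)+T[:3,3]; e=q[:2]-c; return (np.array([.045+e@ex,e@ey,q[2]])*1e3).round(0)
for v in range(214,264,3): print(v,[P(u,v).astype(int).tolist() for u in (252,262,267,273,280)])
Ti=np.linalg.inv(T)
for X,Y,Z in [(53,-78,35),(53,-78,64),(56,-78,40)]:
    w=c+ex*(X-45)/1e3+ey*Y/1e3; q=Ti@np.r_[w,Z/1e3,1]; uv=cv2.projectPoints(q[:3].reshape(1,1,3),np.zeros(3),np.zeros(3),K,C['distortion'])[0]; print(X,Y,Z,uv.ravel().round(1))
E
```

```text
214 [[62, -65, 39], [62, -71, 38], [62, -74, 39], [63, -77, 40], [62, -82, 39]]
217 [[60, -65, 39], [60, -71, 39], [60, -74, 38], [61, -77, 39], [60, -82, 39]]
220 [[59, -65, 39], [59, -71, 40], [59, -74, 39], [59, -77, 40], [58, -82, 39]]
223 [[57, -64, 39], [56, -71, 38], [57, -74, 39], [57, -77, 40], [56, -82, 39]]
226 [[55, -65, 40], [55, -71, 39], [55, -74, 39], [55, -77, 39], [54, -82, 38]]
229 [[53, -65, 41], [53, -71, 39], [53, -74, 39], [53, -77, 39], [53, -82, 39]]
232 [[50, -64, 38], [51, -71, 39], [51, -74, 38], [50, -77, 38], [51, -82, 39]]
235 [[48, -64, 38], [49, -71, 38], [49, -74, 39], [49, -77, 39], [49, -82, 40]]
238 [[46, -64, 38], [47, -71, 40], [47, -74, 40], [47, -77, 39], [47, -82, 39]]
241 [[45, -64, 40], [55, -71, 67], [56, -74, 68], [54, -77, 64], [56, -81, 68]]
244 [[56, -67, 72], [56, -72, 72], [56, -74, 72], [54, -77, 68], [56, -81, 72]]
247 [[56, -67, 77], [56, -72, 77], [56, -74, 76], [54, -77, 73], [56, -81, 76]]
250 [[56, -67, 80], [56, -72, 80], [56, -74, 80], [54, -77, 76], [56, -81, 81]]
253 [[56, -67, 84], [56, -72, 85], [55, -74, 83], [55, -77, 81], [56, -81, 84]]
256 [[56, -67, 88], [56, -72, 88], [56, -75, 88], [54, -77, 85], [55, -81, 87]]
259 [[56, -68, 91], [56, -72, 92], [55, -75, 91], [54, -77, 88], [56, -81, 92]]
262 [[56, -68, 95], [56, -72, 96], [56, -75, 95], [54, -77, 91], [56, -81, 96]]
53 -78 35 [274.1 226.5]
53 -78 64 [274.1 243.3]
56 -78 40 [274.1 224.4]
```

```bash
python3 - <<'E'
from h import *
p,d=robot.snapshot("scene"); np.save("pics/s3.npy",d)
cv2.imwrite("pics/scene3.png",cv2.resize(p[130:280,220:420,::-1],None,fx=4,fy=4,interpolation=cv2.INTER_CUBIC))
E
```

```text
(no output)
```

View pics/scene3.png

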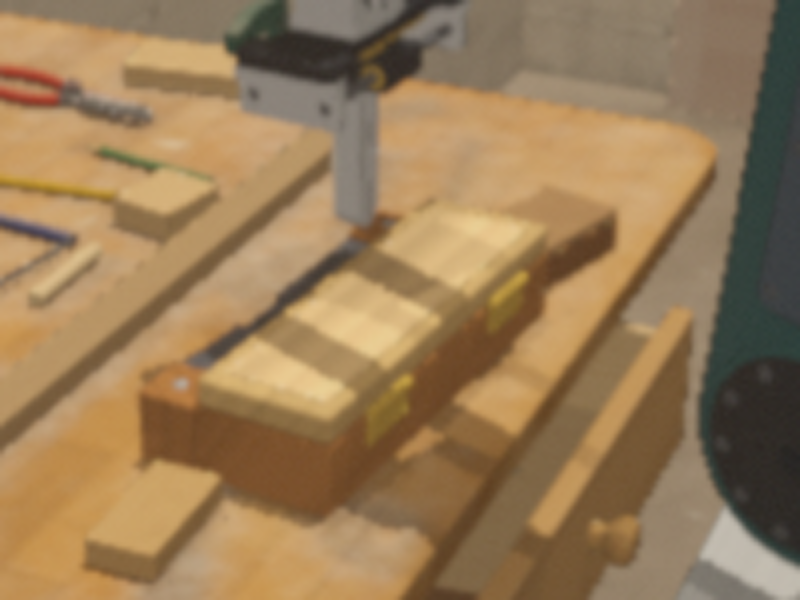

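```bash
python3 - <<'E'
from h import *
C=robot.camera_params("scene");K=np.array([[C['fx'],0,C['cx']],[0,C['fy'],C['cy']],[0,0,1]]);Ti=np.linalg.inv(C['world_from_camera'])
y=-0.1075; c=np.array([.4357,-.0329]);ex=np.array([np.cos(y),np.sin(y)]);ey=np.array([-np.sin(y),np.cos(y)])
for X,Y,Z in [(38,-66,35),(38,-66,45),(38,-66,55),(38,-66,64),(54,-66,35),(54,-66,45),(54,-66,55),(54,-66,64),(63,-100,40),(45,-120,46)]:
    w=c+ex*(X-45)/1e3+ey*Y/1e3; q=Ti@np.r_[w,Z/1e3,1]; uv=cv2.projectPoints(q[:3].reshape(1,1,3),np.zeros(3),np.zeros(3),K,C['distortion'])[0].ravel(); print(X,Y,Z,((uv-[220,130])*4).round(0))
E
```

```text
38 -66 35 [355. 270.]
38 -66 45 [355. 256.]
38 -66 55 [355. 242.]
38 -66 64 [355. 229.]
54 -66 35 [333. 265.]
54 -66 45 [333. 251.]
54 -66 55 [333. 236.]
54 -66 64 [333. 224.]
63 -100 40 [347. 234.]
45 -120 46 [387. 220.]
```

Both cameras independently put the real fingertips at about z = 64 mm, so the stated tool offset is about 29 mm too low. There are roughly 25 mm still to go. I'll trust the images and force readings, and continue carefully.

```bash
python3 -m crank '[[0,0,0.02,0],[0,0,0.02,0],[0,0,0.02,0],[0,0,0.02,0],[0,0,0.01,0],[0,0,0,0],[0,0,0,0],[0,0,0,0],[0,0,0,0],[0,0,0,0]]'; python3 w.py
python3 - <<'E'
from h import *
p,d=robot.snapshot("wrist"); 
cv2.imwrite("pics/wrist4.png",cv2.resize(p[180:300,180:380,::-1],None,fx=4,fy=4,interpolation=cv2.INTER_CUBIC))
C=robot.camera_params("wrist");K=np.array([[C['fx'],0,C['cx']],[0,C['fy'],C['cy']],[0,0,1]]);T=C['world_from_camera']
for u,v in [(267,241),(267,244),(282,241),(282,244),(235,225),(267,238)]:
    n=cv2.undistortPoints(np.array([[[u,v]]],float),K,C['distortion'])[0,0]
    print(u,v,(T[:3,:3]@(np.r_[n,1]*d[v,u])+T[:3,3]).round(4))
E
```

```text
time: 14.1
tool_pos: [0.4278, -0.1108, 0.0248]
ee_rot: [3.141, -0.0, -0.107]
wrist_force: [-0.5, -0.0, 0.6]
width: 0.0004
t 14.1 case x,y mm 45.5 -78.3 tip z mm 16.8 rpy [ 3.141 -0.    -0.107] F [-0.54 -0.02  0.62] w 0.0004
267 241 [ 0.4381 -0.1078  0.049 ]
267 244 [ 0.4385 -0.1079  0.0544]
282 241 [ 0.4373 -0.1158  0.0492]
282 244 [ 0.4376 -0.1157  0.0542]
235 225 [ 0.4457 -0.0904  0.0387]
267 238 [ 0.4362 -0.1074  0.0391]
```

View pics/wrist4.png

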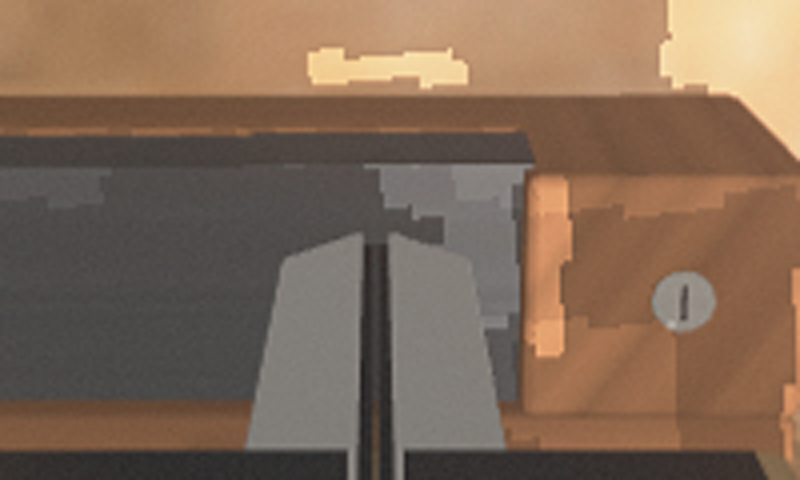

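The tips are now at about 46–47 mm, consistent with the same offset. I'll take 4 mm more, then 1 mm steps.

```bash
python3 -m crank '[[0,0,0.01,0],[0,0,0.005,0],[0,0,0.005,0],[0,0,0,0],[0,0,0,0],[0,0,0.004,0],[0,0,0,0],[0,0,0,0],[0,0,0,0],[0,0,0,0]]'; python3 w.py
```

```text
time: 15.4
tool_pos: [0.4278, -0.1107, 0.02]
ee_rot: [3.142, -0.0, -0.107]
wrist_force: [-0.4, -0.4, 0.0]
width: 0.0008
t 15.4 case x,y mm 45.5 -78.2 tip z mm 12.0 rpy [ 3.142 -0.    -0.107] F [-0.42 -0.41  0.01] w 0.0008
```

```bash
python3 -m crank '[[0,0,0.004,0],[0,0,0,0],[0,0,0,0],[0,0,0,0],[0,0,0.003,0],[0,0,0,0],[0,0,0,0],[0,0,0,0],[0,0,0,0],[0,0,0,0]]'; python3 w.py
```

```text
time: 16.65
tool_pos: [0.4279, -0.1108, 0.0189]
ee_rot: [3.141, -0.0, -0.107]
wrist_force: [-1.6, 1.1, 3.6]
width: 0.0005
t 16.65 case x,y mm 45.6 -78.3 tip z mm 10.9 rpy [ 3.141 -0.    -0.107] F [-1.62  1.08  3.61] w 0.0005
```

Contact at 3.6 N on the solid right end, at tool z 0.0189. Now I'll sweep toward +y.

```bash
python3 -m crank '[[0,-0.025,0,0],[0,-0.03,0,0],[0,-0.03,0,0],[0,-0.03,0,0],[0,-0.03,0,0],[0,-0.03,0.001,0],[0,-0.02,0.002,0],[0,0,0,0],[0,0,0,0],[0,0,0,0]]'; python3 w.py
```

```text
time: 17.9
tool_pos: [0.4323, -0.0718, 0.0184]
ee_rot: [-3.141, -0.001, -0.108]
wrist_force: [-0.6, -2.4, 5.5]
width: 0.0006
t 17.9 case x,y mm 45.8 -39.0 tip z mm 10.4 rpy [-3.141e+00 -1.000e-03 -1.080e-01] F [-0.56 -2.4   5.49] w 0.0006
```

```bash
python3 -m crank '[[0,-0.03,0,0],[0,-0.03,0,0],[0,-0.03,0,0],[0,-0.03,0,0],[0,-0.03,0,0],[0,-0.03,0,0],[0,-0.03,0,0],[0,-0.03,0,0],[0,-0.015,0,0],[0,0,0,0]]'; python3 w.py
```

```text
time: 19.15
tool_pos: [0.4373, -0.0209, 0.0177]
ee_rot: [-3.141, 0.0, -0.107]
wrist_force: [0.0, -0.3, 0.3]
width: 0.0006
t 19.15 case x,y mm 45.3 12.1 tip z mm 9.7 rpy [-3.141  0.    -0.107] F [ 0.03 -0.32  0.28] w 0.0006
```

The force vanished at case y 12, so the tip is over the notch, matching the images. I'll lower onto the key.

```bash
python3 -m crank '[[0,0,0.005,0],[0,0,0.005,0],[0,0,0.005,0],[0,0,0.005,0],[0,0,0,0],[0,0,0.003,0],[0,0,0,0],[0,0,0,0],[0,0,0,0],[0,0,0,0]]'; python3 w.py
```

```text
time: 20.4
tool_pos: [0.4374, -0.0213, 0.0134]
ee_rot: [3.142, -0.0, -0.107]
wrist_force: [0.2, 0.4, -0.9]
width: 0.0007
t 20.4 case x,y mm 45.5 11.8 tip z mm 5.4 rpy [ 3.142 -0.    -0.107] F [ 0.2   0.39 -0.93] w 0.0007
```

It dropped 5 mm freely, which confirms it is in the notch. Now I'll press the key.

```bash
python3 -m crank '[[0,0,0.004,0],[0,0,0.004,0],[0,0,0.004,0],[0,0,0.004,0],[0,0,0.004,0],[0,0,0.004,0],[0,0,0.004,0],[0,0,0.004,0],[0,0,0,0],[0,0,0,0]]'; python3 w.py
```

```text
time: 21.65
tool_pos: [0.4376, -0.0213, 0.0078]
ee_rot: [3.141, -0.0, -0.107]
wrist_force: [-1.0, 1.7, 5.6]
width: 0.0004
t 21.65 case x,y mm 45.6 11.7 tip z mm -0.2 rpy [ 3.141 -0.    -0.107] F [-1.03  1.69  5.63] w 0.0004
```

```bash
python3 -m crank '[[0,0,0.003,0],[0,0,0.003,0],[0,0,0.003,0],[0,0,0.003,0],[0,0,0.002,0],[0,0,0,0],[0,0,0,0],[0,0,0,0],[0,0,0,0],[0,0,0,0]]'; python3 w.py
```

```text
time: 22.9
tool_pos: [0.4376, -0.0213, 0.0052]
ee_rot: [3.141, -0.0, -0.107]
wrist_force: [-2.1, 1.2, 7.0]
width: 0.0004
t 22.9 case x,y mm 45.7 11.7 tip z mm -2.8 rpy [ 3.141 -0.    -0.107] F [-2.08  1.24  6.99] w 0.0004
```

Nearly there. I'll take one more small step to seat the key on its stop.

```bash
python3 -m crank '[[0,0,0.002,0],[0,0,0.002,0],[0,0,0.002,0],[0,0,0,0],[0,0,0,0],[0,0,0,0],[0,0,0,0],[0,0,0,0],[0,0,0,0],[0,0,0,0]]'; python3 w.py
```

```text
time: 24.15
tool_pos: [0.4377, -0.0213, 0.005]
ee_rot: [3.141, -0.001, -0.107]
wrist_force: [-5.0, 0.7, 11.6]
width: 0.0004
t 24.15 case x,y mm 45.8 11.7 tip z mm -3.0 rpy [ 3.141e+00 -1.000e-03 -1.070e-01] F [-4.97  0.65 11.59] w 0.0004
```

The key has reached its stop: force is up to 11.6 N with no further travel. I'll retract straight up.

```bash
python3 -m crank '[[0,0,-0.02,0],[0,0,-0.03,0],[0,0,-0.08,0],[0,0,-0.15,0],[0,0,-0.2,0],[0,0,-0.2,0],[0,0,-0.1,0],[0.1,0.2,0,0],[0.1,0.2,0,0],[0,0,0,0]]'; python3 w.py;  python3 -m crank '[[0,0.2,0,0],[0,0.2,0,0],[0,0.2,0,0],[0,0.2,0,0],[0,0.1,0,0],[0,0.1,0,0],[0,0,0,0],[0,0,0,0],[0,0,0,0],[0,0,0,0]]'; python3 - <<'E'
from h import *
p,d=robot.snapshot("top"); np.save("pics/top5.npy",d)
cv2.imwrite("pics/top5.png",cv2.resize(p[180:290,170:430,::-1],None,fx=3,fy=3,interpolation=cv2.INTER_CUBIC))
p,_=robot.snapshot("scene")
cv2.imwrite("pics/scene5.png",cv2.resize(p[130:280,220:420,::-1],None,fx=4,fy=4,interpolation=cv2.INTER_CUBIC))
C=robot.camera_params("top");K=np.array([[C['fx'],0,C['cx']],[0,C['fy'],C['cy']],[0,0,1]]);T=C['world_from_camera']
def Z(u,v,dd):
    z=np.median(dd[v-3:v+4,u-4:u+5]); n=cv2.undistortPoints(np.array([[[u,v]]],float),K,C['distortion'])[0,0]
    return (T[:3,:3]@(np.r_[n,1]*z)+T[:3,3])[2].round(4)
d0=np.load("pics/top0.npy")
for n,u,v in [("lid far",260,232),("lid far",330,238),("lid near",260,255),("lid near",330,262),("key",289,217),("ledge",260,214),("ledge",330,221)]: print(n,Z(u,v,d0),Z(u,v,d))
E
```

```text
time: 25.4
tool_pos: [0.4692, -0.1072, 0.1594]
ee_rot: [3.141, -0.0, -0.111]
wrist_force: [-0.1, 0.1, 0.7]
width: 0.0002
t 25.4 case x,y mm 86.2 -70.3 tip z mm 151.4 rpy [ 3.141 -0.    -0.111] F [-0.08  0.15  0.71] w 0.0002
time: 26.65
tool_pos: [0.4474, -0.3032, 0.1591]
ee_rot: [-3.142, -0.0, -0.106]
wrist_force: [0.4, -0.2, -0.2]
width: 0.0003
lid far 0.0651 0.0741
lid far 0.0651 0.0737
lid near 0.0655 0.0675
lid near 0.0651 0.0672
key 0.0352 0.0272
ledge 0.0404 0.0408
ledge 0.041 0.0408
```

View pics/top5.png

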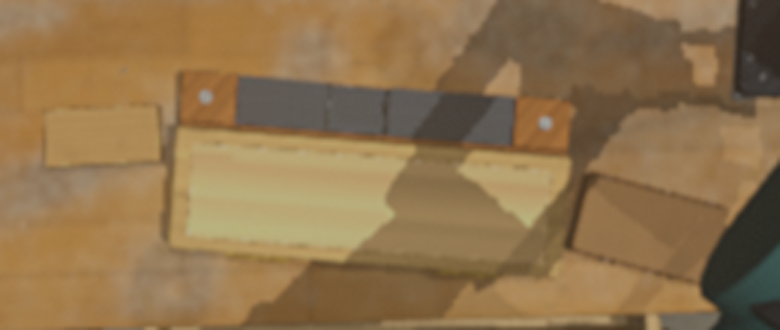

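View pics/scene5.png

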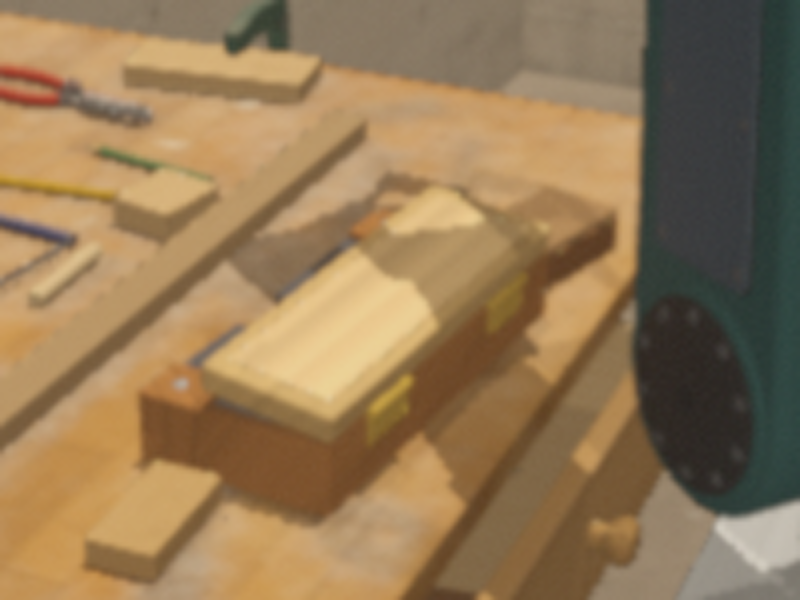

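The pictures show the lid's far edge raised (9 mm by depth), the key 8 mm lower (35.2 to 27.2 mm), and the offcut and block where they were. The hand is clear, so I'm handing in.

```bash
python3 -c "
from bench import robot
print(robot.close_job())"
```

```text
the job is handed in; nothing more can be done
None
```

The catch is open: the key is fully down, the lid stands ajar, and the job is handed in at about 27 s of the 48 s allowed.

- **What I did:** I set the closed fingertips on the solid right end of the ledge with 3.6 N and swept left at 2–6 N. They dropped 5 mm into the notch at about case y = 12 mm. I pressed the key to its stop, reaching 11.6 N, and lifted straight away.
- **Last checks:** By depth image, the key top went from 35.2 to 27.2 mm, so it is 8 mm down. The lid near its far edge rose about 9 mm, a tilt of roughly 0.11 rad. By eye in the before-and-after pictures, the sanding block and offcut had not moved. The retracted hand was touching nothing.
- **What disagreed:** The real fingertips sat about 29 mm higher than the reported tool position and the stated 8 mm tip offset imply. Two cameras showed this and the contact height confirmed it, so I went by the images and forces instead.

While the key was at its stop there was also a sideways force of about 5 N. I did not find its cause.

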